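Seat a cuvette holder on the locating pin of a translation stage

ROBOT

A 6-joint arm with a two-finger parallel gripper is mounted at the origin on the work surface. World frame = base frame: x ahead of the robot, y to its left, z up, the work surface at z = 0. Lengths are in m, angles in rad, forces in N, time in s.
With the tool pointing down it reaches from about 0.275 to 1 m from the base axis. Payload 8.4 kg.
Tool frame: the origin (TCP) lies midway between the tips of the shut fingers; the grasp point (between the pads) lies ctrl.tcp_to_grasp behind it (ctrl.tcp_to_grasp is the distance from the TCP to the grasp point, in m); z points along the fingers, y is the line along which they close (so a half turn about z gives the same grasp; the last joint's range is limited). The gripper opens to 85 mm and grips with 20 to 120 N. Pads are 22 mm wide; open, the fingers measure 114 mm over their backs; the gripper's body (76 mm by 85 mm) begins 54 mm behind the grasp point. The pads swing forward as they close: fully open they stand 13 mm farther back than shut.
Start: joints at [-1.33, 0.353, 1.633, -0, 1.155, -0.002], TCP at [0.15, -0.607, 0.231] pointing down, gripper open.
Joint ranges: [-2.63, 2.63], [-0.92, 2.1], [0.06, 2.66], [-1.3, 4.44], [0, 2.69], [-3.02, 3.02]. Speed limits (rad/s): [2.22, 2.22, 2.79, 3.14, 3.14, 3.14].

INTERFACE

Orientations are given as a unit quaternion [w, x, y, z].
In Python, from cell import sensors, optics, job, nets, ctrl gives the robot as it stands. The module is installed in compiled form; this text tells all that it offers.
- The arm moves only by the shell command python3 -m creep 'ROWS' [FORCE]. ROWS is JSON, a list of rows, each a list of 3 entries, a list of its own where there are three numbers: the finger opening in m, from 0 to 0.0854, then the shift along the world's x, y, z in m, then the turn, a rotation vector about the world's x, y, z in units of 5 degrees (1.0 is 5 degrees). In form: [[hand, [x, y, z], [ax, ay, az]], ...]. A call has 1 to 5 rows; each row is the pose to reach, as a shift and turn from the pose commanded when the call began; what a row does not reach only later rows make up. A row lasts 1/8 s, in which the tool goes at most 62.5 mm and 10.7 degrees, less where a joint would pass 70% of its speed; a pose out of reach is approached as far as the arm can. A call with a gripper value outside its range is refused whole. The fingers move at their own pace and stop on an object; FORCE is the grip in N (left out, the last holds). Time passes only in rows, so rows that repeat a pose let the fingers close. It gives the time, the measured TCP pose, the force, the opening and the grip force at its end, in the units of the state.
- sensors.sense(): the state, without advancing time (a new reading comes with each control period).
- optics.snapshot(name): name is "scene" or "top"; returns (picture, depth): 400x640x3 uint8, red, green, blue; 400x640 float32, m along the optical axis (not along the pixel's ray), 0 where there is no reading.
- optics.camera_params(name): a dict with "fx", "fy", "cx", "cy" (pixels), "k1" (the pictures are not rectified: a ray, as slopes to the right and down, at radius r is drawn at 1 + k1 r^2 times it, then the intrinsics apply), "view" (4x4, takes a point from world to camera coordinates). Camera axes: x right, y up, looking along -z (the intrinsics and any distortion apply to the point x, -y, -z); pixel columns grow to the right and rows downward; lengths in m; the calibration is good to about 2 mm. A picture is of the moment at which its call begins. camera_params takes no time and is no camera call.
- job.sign_off(): hands the job in; it is judged then, once.
Trained networks look in the newest picture that a camera, given by its name, has taken for a name from the list of things; names that differ only in an ending like _2 or _b are one class to them, and where a whole thing is asked for, a point or a joint stands for the part that bears it (a point fixed in the world has none). Each returns a list of dicts, best first, with "conf" (0 to 1); they miss things now and then, are a little off and sometimes report something else, mostly with a low value. They report only what shows in the picture. A call takes as long as a camera call. They do not tell look-alikes from the thing itself.
- nets.recognise(camera, name): "box" ([left, top, width, height] in pixels, round what is visible of it).
- nets.cut_out(camera, name): "region" (400x640 bool, what is visible of it) and "box" ([left, top, width, height] in pixels, round what is visible of it).
The state is a dict: "clock": time; "joint_positions": joint angles; "qd": joint speeds; "joint_torque": joint torques, N m; "tcp_pos": TCP position; "tool_rot": TCP orientation; "ft_force": force on the tool from outside, world axes, zero at the start; "wrist_torque": the same for the moment, N m; "width": finger opening in m; "grasp_force": force on a finger pad.
Only numpy, scipy, OpenCV 4.12 (cv2) and the standard library are available. Lean on these libraries where they do the work, as an engineer would, in place of code of your own. Each camera call takes 0.05 s, during which the arm holds its last target. There are 200 camera calls.

TASK

Put the cuvette holder on the translation stage: lay its foot against the stage's raised edge and slide it gently along until the hole in the foot drops over the locating pin, so that the foot lies flat on the stage and square to the edge, then let go. The stage's bearings are delicate, so never press the holder against the stage with more than 40 N, and leave the other things on the bench where they are.

Things in the scene. Friction and masses are not known exactly. Their poses are not given: they have to be found in the camera images.
- holder: Aluminium cuvette holder, about 0.25 kg, loose: foot plate 56 (x) by 120 (y) by 8 mm, and in its middle a square block 30 by 30 mm, 55 mm high (top 63 mm up) to grip, with a 13 mm square well in its top. Origin: centre of the foot's underside; x across the foot, y along it, z up. Starts upright on the bench, turned up to 0.6 rad.
- hole (a point): The plain round through hole in the holder's foot, 9.5 mm across: its centre at the underside, at x = +8, y = +28 mm of the holder; axes as the holder's.
- stage: Black translation stage bolted to the bench, 76 (x) by 140 (y) mm; y along its travel, z up; origin: centre of its underside. Its upper half, the locked carriage, is flat on top, 32 mm up. All along the carriage's +x side runs a raised edge 12 mm high, inner face at x = +28 mm. A micrometer, under 27 mm high, sticks out to y = -138 mm at the -y end. Turned up to 0.35 rad.
- pin_mid (a point): Mid-travel place of the carriage's one pin, at its foot, on the stage at x +7.5, y +28 mm, z 32; axes as the stage's. The pin (steel, 8 mm across, 6 mm high, top chamfered 1 mm) moved with the carriage and now stands up to 10 mm from here either way along y: this is not measured. Over the pin, x and y as the stage's, the foot's +x flank is 0.5 mm off the edge; turned round it does not fit.
- lens: Bystander: round lens mount on a post, foot 48 mm across, 85 mm high, loose. Origin: centre of its underside. Leave it alone.
- filter_box: Bystander: flat grey plastic box, 60 by 60 by 22 mm, loose. Origin: centre of its underside. Leave it alone.
- driver: Bystander: screwdriver with a black handle, 170 mm long, lying along its x, handle to -x. Leave it alone.
There are look-alikes about, which are no part of the job. Of the things shaped like the holder, the aluminium one is meant.

How it is judged:
By the outcome, as a careful person would: the job done as asked, in the order asked, and still so for the second after the job is handed in, with the robot touching nothing.
It also fails if it takes over 56 s, if anything falls off the work surface, if the arm or the gripper's body presses on something with over 40 N, if the wrist force passes 120 N, or if a joint passes its speed limit or range.

## Working session

There is one attempt and no reset: what is moved stays moved. The work goes in short steps, Python scripts to look and compute and a shell command to move; the robot and the scene stay as the last step left them, time stands still between calls to the robot, and variables do not carry over. Pictures are saved under pics/ and viewed, at most 10 in all, crops included, and the job is handed in when it is done.

```bash
mkdir -p pics
cat > h.py <<'E'
import numpy as np, cv2
from cell import sensors, optics, job, nets, ctrl
def snap(n):
    im,d=optics.snapshot(n); return im,d,optics.camera_params(n)
def world(d,p,u,v,z=None):
    """pixels -> world using depth (array) or plane height z"""
    u=np.atleast_1d(u).astype(float);v=np.atleast_1d(v).astype(float)
    K=np.array([[p['fx'],0,p['cx']],[0,p['fy'],p['cy']],[0,0,1]])
    s=cv2.undistortPoints(np.stack([u,v],-1)[:,None],K,np.array([p['k1'],0,0,0.]))[:,0]
    V=np.array(p['view']);R,t=V[:3,:3],V[:3,3];o=-R.T@t
    ray=np.stack([s[:,0],-s[:,1],-np.ones(len(s))],-1)@R
    k=d[v.astype(int),u.astype(int)] if z is None else (z-o[2])/ray[:,2]
    return o+ray*np.reshape(k,(-1,1))
def proj(p,X):
    V=np.array(p['view']);c=np.atleast_2d(X)@V[:3,:3].T+V[:3,3]
    s=np.stack([c[:,0]/-c[:,2],-c[:,1]/-c[:,2]],-1);s=s*(1+p['k1']*(s**2).sum(1,keepdims=True))
    return s*[p['fx'],p['fy']]+[p['cx'],p['cy']]
E
python3 - <<'E'
from h import *
for n in('scene','top'):
    im,d,p=snap(n); cv2.imwrite(f'pics/{n}0.png',im[...,::-1])
    V=np.array(p['view']);print(n,-V[:3,:3].T@V[:3,3],-V[2,:3],p['fx'],p['k1'])
    for t in('holder','stage'):
        for r in nets.recognise(n,t): print(t,r)
print(sensors.sense(),ctrl.tcp_to_grasp)
E
```

```text
scene [1.02515095 0.09706694 0.68561489] [-0.58790961 -0.17008941 -0.79084251] 378.740088668891 -0.06824776010386994
holder {'box': [241.8, 221.8, 60.6, 33.2], 'conf': 0.97}
holder {'box': [255.1, 160.5, 53.9, 43.5], 'conf': 0.95}
stage {'box': [346.3, 186.8, 97.8, 43.6], 'conf': 0.86}
top [ 0.45648237 -0.04707259  1.03107416] [ 0.08357651  0.01390044 -0.99640441] 437.382355372786 -0.08794789615087102
holder {'box': [413.7, 187.9, 53.9, 40.0], 'conf': 0.91}
holder {'box': [325.9, 136.4, 54.0, 32.7], 'conf': 0.84}
holder {'box': [344.2, 198.1, 52.9, 45.3], 'conf': 0.58}
stage {'box': [209.9, 199.7, 93.1, 44.4], 'conf': 0.67}
{'clock': 0.3, 'joint_positions': array([-1.33038378e+00,  3.53278789e-01,  1.63362089e+00, -1.74922823e-05,
        1.15518091e+00, -2.37734381e-03]), 'qd': array([ 0.0003749 , -0.00101862,  0.00027226, -0.00213549,  0.00049469,
        0.00153574]), 'joint_torque': array([-5.72967201e-05, -6.04594231e+01, -3.41877115e+01, -5.88921739e-05,
        6.01572334e-03, -4.26665440e-05]), 'tcp_pos': array([ 0.15023228, -0.60653102,  0.2310121 ]), 'tool_rot': array([-2.41293289e-04,  9.92640220e-01,  1.21100509e-01, -3.69122261e-05]), 'ft_force': array([-0.11492694, -0.6776399 , -0.60207402]), 'wrist_torque': array([-0.00095826, -0.03054079, -0.05489158]), 'grasp_force': 0.0, 'width': 0.08554242583791513} 0.0187
```

View pics/scene0.png

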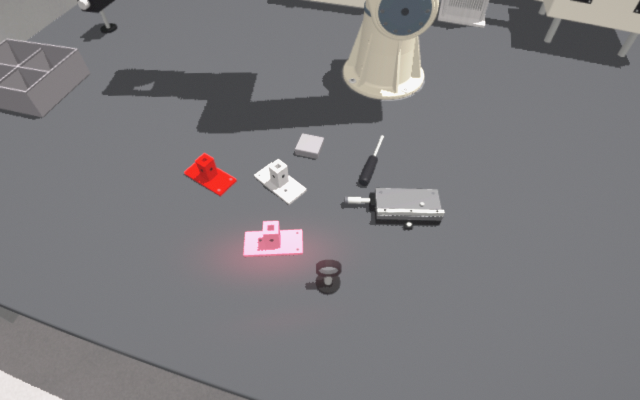

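View pics/top0.png

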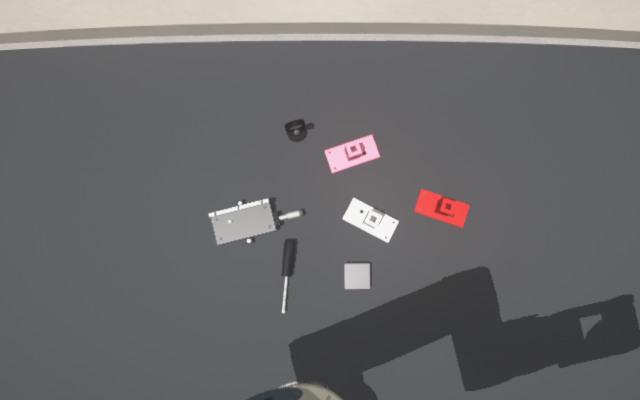

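Candidates for the holder in the scene picture are red (208,173), white (280,180) and pink with a glow round it (272,240). In the top picture they are at (442,208), (371,220) and (352,153). The stage is at (243,222) in the top picture. A close crop should settle which one is aluminium.

Run:
```python
from h import *
a=cv2.imread('pics/scene0.png')[140:275,170:350]; b=cv2.imread('pics/top0.png')[120:260,310:480]
a=cv2.resize(a,(800,600),interpolation=cv2.INTER_CUBIC)[:,:]; b=cv2.resize(b,(728,600),interpolation=cv2.INTER_CUBIC)
cv2.imwrite('pics/c1.png',cv2.resize(np.hstack([a,b]),(800,314),interpolation=cv2.INTER_AREA))
cv2.imwrite('pics/c2.png',a)
t=cv2.imread('pics/top0.png')[...,::-1];s=cv2.imread('pics/scene0.png')[...,::-1]
for n,im,P in(('top',t,[(340,160),(365,155),(352,165),(352,215),(385,230),(425,205),(460,215),(230,225),(250,235),(352,175),(330,150),(300,170),(350,275)]),('scene',s,[(255,245),(290,238),(268,183),(290,190),(195,177),(225,185),(400,200),(235,260),(272,265),(330,220),(310,145)])):
    print(n,[(p,im[p[1],p[0]].tolist()) for p in P])
```

```text
top [((340, 160), [247, 205, 227]), ((365, 155), [245, 177, 202]), ((352, 165), [246, 178, 204]), ((352, 215), [246, 245, 245]), ((385, 230), [246, 246, 245]), ((425, 205), [244, 85, 82]), ((460, 215), [244, 79, 77]), ((230, 225), [181, 179, 178]), ((250, 235), [180, 180, 178]), ((352, 175), [111, 105, 107]), ((330, 150), [247, 199, 223]), ((300, 170), [104, 102, 105]), ((350, 275), [208, 204, 204])]
scene [((255, 245), [247, 220, 240]), ((290, 238), [247, 222, 242]), ((268, 183), [177, 174, 172]), ((290, 190), [247, 247, 247]), ((195, 177), [233, 42, 37]), ((225, 185), [247, 45, 32]), ((400, 200), [177, 176, 177]), ((235, 260), [156, 129, 136]), ((272, 265), [162, 129, 138]), ((330, 220), [128, 127, 131]), ((310, 145), [223, 218, 221])]
```

View pics/c2.png

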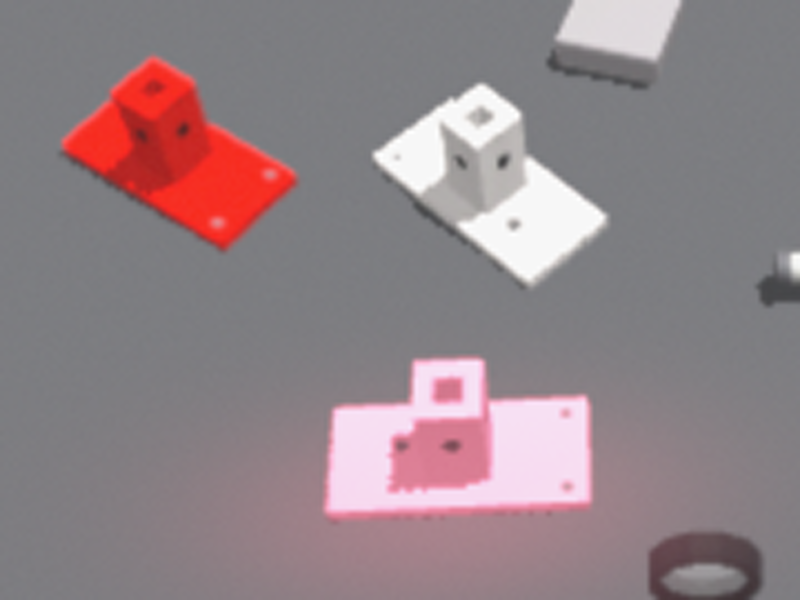

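The crop shows the same shape three times: red, plain white, and one lit by a reddish lamp (the bench around it glows too). I'll divide out the lamp tint, using the bench beside each one, to find the true colours.

Run:
```python
from h import *
lin=lambda x:(lambda c:np.where(c<.04045,c/12.92,((c+.055)/1.055)**2.4))(np.asarray(x,float)/255)
for n,B in(('scene',{'pink':(272,240),'white':(280,180),'red':(208,173)}),('top',{'pink':(352,153),'white':(371,220),'red':(442,208)})):
    im,d,p=snap(n)
    for r in nets.cut_out(n,'holder'):
        m=r['region'].astype(np.uint8)
        c=np.array(r['box'][:2])+np.array(r['box'][2:])/2
        k=min(B,key=lambda k:np.hypot(*(c-B[k])))
        ring=(cv2.dilate(m,np.ones((13,13)))-cv2.dilate(m,np.ones((5,5))))>0
        px=im[cv2.erode(m,np.ones((3,3)))>0]; g=px[:,1].astype(float)
        pc=[px[np.abs(g-np.percentile(g,q))<6].mean(0).round() for q in(12,50,85)]
        b=np.median(im[ring],0)
        print(n,k,round(r['conf'],2),'bench',b,'px12/50/85',[x.tolist() for x in pc],'ratio lin',(lin(pc[1])/lin(b)).round(2))
```

```text
scene pink 0.78 bench [148. 128. 135.] px12/50/85 [[217.0, 125.0, 147.0], [247.0, 220.0, 241.0], [247.0, 221.0, 241.0]] ratio lin [3.14 3.32 3.63]
scene red 0.77 bench [124. 125. 129.] px12/50/85 [[200.0, 39.0, 35.0], [234.0, 44.0, 35.0], [245.0, 46.0, 35.0]] ratio lin [4.08 0.12 0.08]
scene white 0.68 bench [124. 125. 129.] px12/50/85 [[175.0, 171.0, 170.0], [247.0, 247.0, 247.0], [247.0, 247.0, 247.0]] ratio lin [4.61 4.54 4.24]
top white 0.96 bench [108. 106. 108.] px12/50/85 [[224.0, 222.0, 220.0], [246.0, 245.0, 245.0], [246.0, 245.0, 245.0]] ratio lin [6.15 6.34 6.09]
top pink 0.65 bench [109. 103. 106.] px12/50/85 [[220.0, 133.0, 154.0], [247.0, 202.0, 226.0], [247.0, 203.0, 226.0]] ratio lin [6.08 4.35 5.28]
top white 0.62 bench [102. 103. 105.] px12/50/85 [[174.0, 173.0, 172.0], [179.0, 178.0, 177.0], [182.0, 181.0, 180.0]] ratio lin [3.39 3.28 3.11]
top red 0.57 bench [105. 102. 104.] px12/50/85 [[198.0, 62.0, 61.0], [243.0, 81.0, 79.0], [243.0, 82.0, 79.0]] ratio lin [6.34 0.62 0.56]
```

Run:
```python
from h import *
b=cv2.imread('pics/top0.png')[125:245,318:478]
cv2.imwrite('pics/c3.png',cv2.resize(b,(800,600),interpolation=cv2.INTER_CUBIC))
```

```text
(no output)
```

View pics/c3.png

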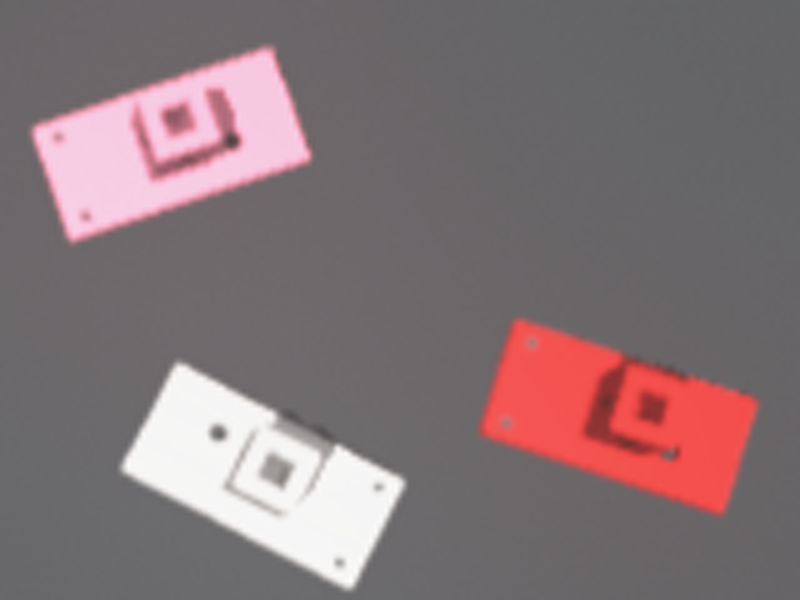

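Run:
```python
from h import *
lin=lambda x:(lambda c:np.where(c<.04045,c/12.92,((c+.055)/1.055)**2.4))(np.asarray(x,float)/255)
ims={n:np.mean([optics.snapshot(n)[0].astype(float) for _ in range(4)],0) for n in('scene','top')}
s=ims['scene'];t=ims['top']
def show(im,l,P):
    print(l,[im[y,x].round().astype(int).tolist() for x,y in P])
# scene crop c2 scale 4.444
q=lambda P:[(int(170+x/4.444),int(140+y/4.444)) for x,y in P]
show(s,'scene pink footshadow',q([(400,470),(398,480),(405,465)]))
show(s,'pink face',q([(440,430),(470,430),(470,470),(450,470)]));show(s,'pink top',q([(420,370),(475,375)]))
show(s,'white footshadow',q([(440,205),(450,200),(465,212)]));show(s,'white faces',q([(455,140),(470,190),(505,140),(505,190)]));show(s,'white top',q([(480,92),(460,112)]))
show(s,'red footshadow',q([(130,160),(145,165)]));show(s,'red faces',q([(140,110),(180,110),(190,150)]))
show(s,'bench L->R through pink',[(x,258) for x in range(170,400,20)])
r=lambda P:[(int(318+x/5),int(125+y/5)) for x,y in P]
show(t,'top pink footshadow',r([(220,95),(225,110),(180,165),(155,165)]));show(t,'pink lit',r([(80,180),(270,120)]))
show(t,'white footshadow',r([(300,430),(322,445),(315,440)]))
show(t,'red footshadow',r([(600,400),(605,430),(630,440)]))
show(t,'bench around pink',r([(20,60),(150,40),(330,100),(300,190),(200,230),(100,260),(30,250),(600,100),(700,200)]))
for n,im in ims.items(): print(n,'bench shadow arm',im[350,400] if n=='top' else im[80,250], im.max((0,1)))
```

```text
scene pink footshadow [[221, 128, 150], [223, 130, 153], [221, 128, 150]]
pink face [[214, 122, 144], [214, 122, 144], [217, 124, 146], [217, 125, 146]]
pink top [[247, 222, 242], [247, 225, 243]]
white footshadow [[177, 173, 171], [177, 174, 173], [178, 175, 172]]
white faces [[163, 160, 158], [158, 156, 155], [185, 180, 179], [185, 182, 180]]
white top [[247, 247, 247], [247, 247, 247]]
red footshadow [[182, 37, 36], [174, 37, 36]]
red faces [[247, 43, 36], [202, 40, 35], [202, 40, 36]]
bench L->R through pink [[126, 124, 129], [130, 124, 130], [138, 126, 132], [152, 128, 135], [165, 130, 139], [170, 131, 140], [165, 131, 140], [152, 128, 136], [138, 126, 131], [130, 126, 130], [126, 126, 129], [125, 126, 130]]
top pink footshadow [[193, 117, 134], [180, 109, 126], [172, 104, 120], [170, 103, 118]]
pink lit [[247, 205, 228], [247, 201, 225]]
white footshadow [[152, 148, 147], [162, 159, 158], [159, 156, 154]]
red footshadow [[119, 48, 48], [148, 52, 52], [135, 50, 50]]
bench around pink [[106, 102, 104], [108, 102, 105], [108, 103, 106], [110, 104, 107], [111, 104, 107], [110, 105, 107], [108, 104, 106], [102, 101, 103], [102, 100, 103]]
scene bench shadow arm [69.5  69.75 72.  ] [247. 247. 247.]
top bench shadow arm [58.25 58.5  60.  ] [247. 246. 246.]
```

The photometry is ambiguous. The pink one's hue stays the same on faces with different normals and the bench beside it barely reddens, which suggests pigment. White reads neutral, and its turn is within 0.6 rad (hole to +y). I'll settle it by holding the gripper, which is neutral in colour, in the lamp over the pink one. First I need the poses.

```bash
cat >> h.py <<'E'
def rect(pts):
    (c,s,a)=cv2.minAreaRect((pts[:,:2]*1000).astype(np.float32)); 
    if s[0]>s[1]: a+=90
    y=np.deg2rad((a+90)%180-90)   # long side is holder y: yaw of x axis
    return np.array(c)/1000,y,sorted(s)
E
python3 - <<'E'
from h import *
im,d,p=snap('top')
f=im.astype(int)
V,U=np.mgrid[0:400,0:640]
for k,(x0,x1,y0,y1) in {'pink':(320,385,130,178),'white':(338,403,193,247),'red':(408,475,184,232)}.items():
    m=np.zeros((400,640),np.uint8); m[y0:y1,x0:x1]=(f[y0:y1,x0:x1].max(2)>150)
    m=cv2.morphologyEx(m,cv2.MORPH_CLOSE,np.ones((5,5)))
    v,u=np.nonzero(m); print(k,rect(world(d,p,u+.0,v+.0,.008)))
r=nets.cut_out('top','stage')[0]; m=r['region']
W=world(d,p,U.ravel(),V.ravel()).reshape(400,640,3)
for (x0,x1,y0,y1) in[(200,310,190,255)]:
    w=W[y0:y1,x0:x1].reshape(-1,3); z=w[:,2]
    print('z hist',np.histogram(z,np.arange(-.01,.07,.004)))
    t=w[(z>.026)&(z<.05)]; print('top',len(t),rect(t), np.median(t[:,2]))
    e=w[(z>.040)&(z<.052)]; print('edge',len(e),rect(e) if len(e)>5 else 0)
for k,(x,y) in {'lens':(297,130),'box':(357,276),'bench':(200,300)}.items(): print(k,W[y,x])
cv2.imwrite('pics/st.png',cv2.resize(im[185:255,200:310,::-1],(800,509),interpolation=cv2.INTER_CUBIC))
s=snap('scene'); print('gripper px scene',proj(s[2],sensors.sense()['tcp_pos']))
E
```

```text
pink (array([ 0.66299274, -0.11068432]), np.float64(0.3342542139431995), [60.387996673583984, 123.06273651123047])
white (array([ 0.50546283, -0.1536144 ]), np.float64(-0.48083872824085033), [58.98381423950195, 123.12599182128906])
red (array([ 0.53404205, -0.32140866]), np.float64(-0.3198138221434901), [58.62855911254883, 123.21564483642578])
z hist (array([   6,  888, 3259,  445,   43,   58,   39,   91,  223,  413, 1271,
        154,   58,  158,   14,    0,    0,    0,    0]), array([-0.01 , -0.006, -0.002,  0.002,  0.006,  0.01 ,  0.014,  0.018,
        0.022,  0.026,  0.03 ,  0.034,  0.038,  0.042,  0.046,  0.05 ,
        0.054,  0.058,  0.062,  0.066]))
top 2068 (array([0.49686041, 0.11549648]), np.float64(-0.12882735509732957), [120.04415130615234, 207.77748107910156]) 0.03177517784605105
edge 220 (array([0.52347083, 0.14795337]), np.float64(0.2617738880317119), [25.8240966796875, 138.53697204589844])
lens [0.71019404 0.01732513 0.04377987]
box [ 0.37556388 -0.1215786   0.01871205]
bench [ 0.31483888  0.24638635 -0.000743  ]
gripper px scene [[160.95333083  -2.96496193]]
```

View pics/st.png

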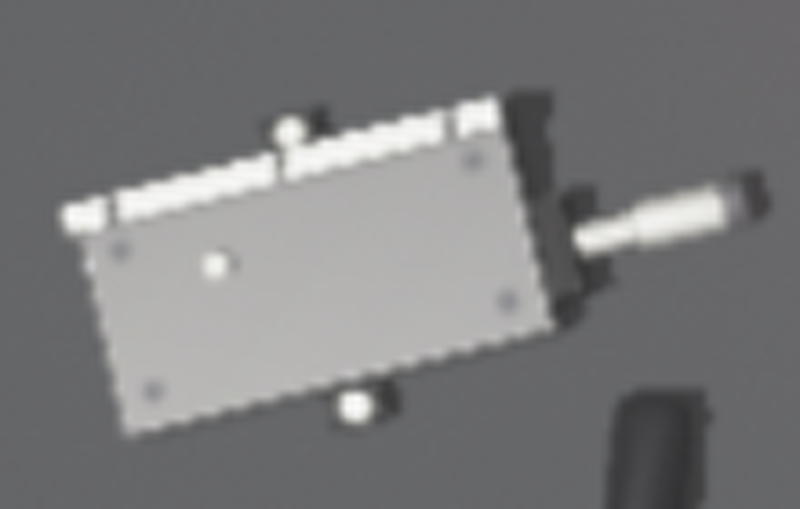

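The stage shows clearly: the pin is at crop (215,265), the edge is along the top side and the micrometer is to the right. The stage's steel renders white as well, which fits the white holder being aluminium. Next is the lamp test, with the gripper passing over the pink one.

```bash
python3 -m creep '[[0.0854,[0.044,0.044,0],[0,0,0]],[0.0854,[0.088,0.088,0],[0,0,0]],[0.0854,[0.132,0.132,0],[0,0,0]],[0.0854,[0.176,0.176,0],[0,0,0]],[0.0854,[0.22,0.22,0],[0,0,0]]]'
python3 -m creep '[[0.0854,[0.044,0.044,0],[0,0,0]],[0.0854,[0.088,0.088,0],[0,0,0]],[0.0854,[0.132,0.132,0],[0,0,0]],[0.0854,[0.176,0.176,0],[0,0,0]],[0.0854,[0.2,0.2,0],[0,0,0]]]'
python3 -m creep '[[0.0854,[0.04,0.03,-0.03],[0,0,0]],[0.0854,[0.08,0.065,-0.07],[0,0,0]],[0.0854,[0.09,0.075,-0.1],[0,0,0]],[0.0854,[0.09,0.075,-0.1],[0,0,0]]]'
python3 - <<'E'
from h import *
im,d,p=snap('scene'); cv2.imwrite('pics/lamp.png',cv2.resize(im[60:300,150:470,::-1],(800,600)))
E
```

```text
clock: 1.68
tcp_pos: [0.3715, -0.3853, 0.2316]
tool_rot: [0.0, 0.993, 0.121, 0.0]
ft_force: [1.2, -1.7, -0.2]
width: 0.0851
grasp_force: 0.0
clock: 2.3
tcp_pos: [0.5722, -0.1842, 0.2314]
tool_rot: [-0.0, 0.993, 0.122, 0.0]
ft_force: [0.5, -0.4, 0.3]
width: 0.0853
grasp_force: 0.0
clock: 2.8
tcp_pos: [0.659, -0.1103, 0.1283]
tool_rot: [-0.001, 0.993, 0.122, -0.002]
ft_force: [-0.0, -0.4, 0.0]
width: 0.0853
grasp_force: 0.0
```

View pics/lamp.png

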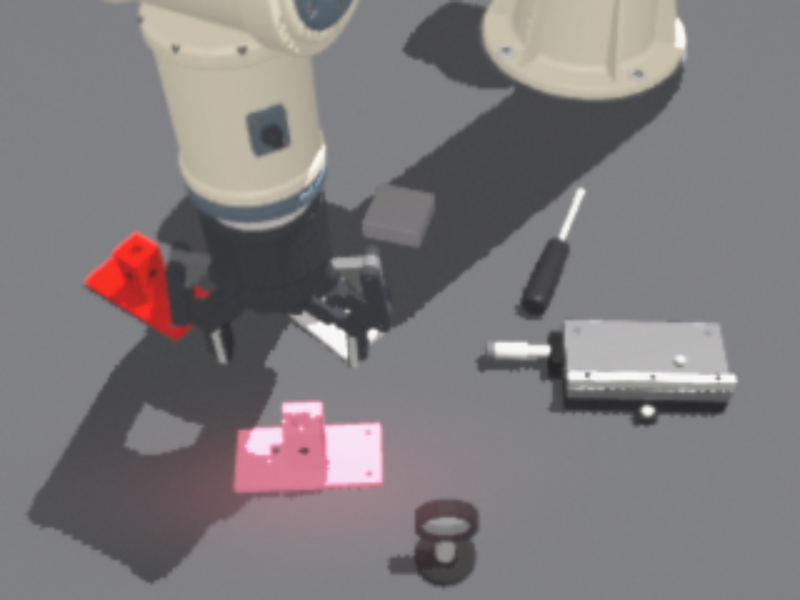

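Run:
```python
from h import *
im,d,p=snap('scene')
g=lambda P:[im[int(60+y/2.5),int(150+x/2.5)].tolist() for x,y in P]
print('fingers',g([(222,340),(220,350),(355,345),(357,352),(375,255),(350,262)]))
print('bench shadow glow',g([(230,510),(270,505),(200,520),(100,500),(350,510),(420,480),(500,520)]))
print('lens inner/post',g([(445,525),(445,550),(430,525),(460,525)]))
print('pink shadow',g([(260,470),(300,480)]),'lit',g([(350,450)]),'white',g([(320,335),(355,340)]))
for z in(.1283,.16): print(proj(p,[[.66-.0,-.11+.045,z],[.66,-.11-.045,z]]))
```

```text
fingers [[73, 73, 73], [124, 124, 122], [86, 87, 87], [98, 98, 99], [149, 150, 151], [176, 175, 175]]
bench shadow glow [[118, 89, 97], [155, 129, 137], [103, 84, 89], [86, 82, 86], [154, 131, 138], [148, 131, 137], [132, 130, 135]]
lens inner/post [[141, 139, 141], [148, 145, 144], [134, 126, 129], [128, 125, 128]]
pink shadow [[219, 125, 148], [221, 128, 151]] lit [[247, 225, 243]] white [[244, 243, 242], [73, 74, 76]]
[[290.39425839 212.13416853]
 [244.3612646  201.04632163]]
[[289.2506258  201.56454448]
 [241.54891894 190.32955508]]
```

```bash
python3 -m creep '[[0.0854,[0,0,-0.03],[0,0,0]],[0.0854,[0,0,-0.065],[0,0,0]],[0.0854,[0,0,-0.07],[0,0,0]]]'
python3 - <<'E'
from h import *
im,d,p=snap('scene'); cv2.imwrite('pics/lamp2.png',cv2.resize(im[160:280,210:370,::-1],(800,600),interpolation=cv2.INTER_CUBIC))
E
```

```text
clock: 3.28
tcp_pos: [0.659, -0.1126, 0.0611]
tool_rot: [-0.0, 0.993, 0.121, -0.001]
ft_force: [-0.8, -0.5, -0.1]
width: 0.0856
grasp_force: 0.0
```

View pics/lamp2.png

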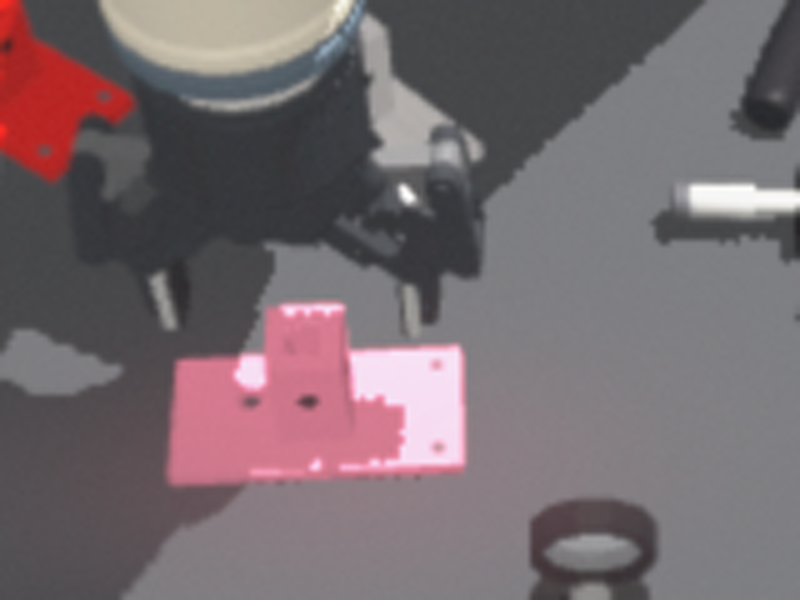

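The pads stand beside the pink block and stay neutral grey, so the pink is pigment and not lamplight. My choice is the white-looking (bare metal) holder at scene (280,180), top (371,220). Next I'll measure the stage, pin and holder precisely from the first top picture.

Run:
```python
from h import *
im=cv2.imread('pics/top0.png')[...,::-1].astype(int); p=optics.camera_params('top')
def mask(x0,x1,y0,y1,c):
    m=np.zeros((400,640),np.uint8); m[y0:y1,x0:x1]=c(im[y0:y1,x0:x1]); return m
def big(m,near):
    n,l,s,c=cv2.connectedComponentsWithStats(m); i=1+np.argmin(np.hypot(*(c[1:]-near).T)-s[1:,4]*.02); return (l==i)
# carriage incl. edge: bright >150
m=mask(205,282,195,248,lambda a:a.min(2)>140); m=cv2.morphologyEx(m,cv2.MORPH_OPEN,np.ones((4,4)))
v,u=np.nonzero(big(m,(243,222))); print('carriage@.032',rect(world(None,p,u,v,.032)))
b=mask(205,275,195,222,lambda a:a.min(2)>215); 
v,u=np.nonzero(b); W=world(None,p,u,v,.044)[:,:2]
# bar line: robust fit
vx,vy,x,y=cv2.fitLine((W*1000).astype(np.float32),cv2.DIST_HUBER,0,.01,.01).ravel()
yaw=np.arctan2(vy,vx)-np.pi/2; yaw=(yaw+np.pi/2)%np.pi-np.pi/2
e=np.array([np.cos(yaw),np.sin(yaw)]);n=np.array([-e[1],e[0]])
off=(W-[x/1000,y/1000])@e*1000; al=(W-[x/1000,y/1000])@n*1000
k=abs(off)<8; print('bar line pt',x,y,'yaw',yaw,'across pct',np.percentile(off[k],[3,50,97]),'along',al[k].min(),al[k].max())
# pin
s=im[216:228,224:236].min(2); 
w=np.clip(s-195,0,None); vv,uu=np.mgrid[216:228,224:236]; print('pin max',s.max(), w.sum())
pu,pv=(w*uu).sum()/w.sum(),(w*vv).sum()/w.sum(); P=world(None,p,pu,pv,.037)[0]; print('pin px',pu,pv,P)
al0=(al[k].min()+al[k].max())/2; C=np.array([x,y])/1000+n*al0/1000+e*(np.median(off[k])-33)/1000
print('stage centre',C,'pin in stage mm',(P[:2]-C)@e*1000,(P[:2]-C)@n*1000)
# holder hole
h=im[205:217,355:367].min(2); w=np.clip(225-h,0,None);w[w<40]=0; vv,uu=np.mgrid[205:217,355:367]
H=world(None,p,(w*uu).sum()/w.sum(),(w*vv).sum()/w.sum(),.006)[0]
m=mask(338,403,193,247,lambda a:a.max(2)>150); m=cv2.morphologyEx(m,cv2.MORPH_CLOSE,np.ones((5,5)))
v,u=np.nonzero(m); c,yw,sz=rect(world(None,p,u,v,.008)); ex=np.array([np.cos(yw),np.sin(yw)]);ey=np.array([-ex[1],ex[0]])
print('holder',c,yw,sz,'hole in holder',(H[:2]-c)@ex*1e3,(H[:2]-c)@ey*1e3)
# block top from well/top: depth
im2,d,p2=snap('scene');
```

```text
carriage@.032 (array([0.50137006, 0.14204417]), np.float64(0.2567705074232392), [82.71855163574219, 141.95423889160156])
bar line pt 531.1994 148.81528 yaw 0.25422645 across pct [-4.13251344 -0.02606204  3.97171173] along -67.28492632424488 70.27558500409648
pin max 238 229
pin px 229.06113537117903 221.00873362445415 [0.50004331 0.17175109 0.037     ]
stage centre [0.49885878 0.14195659] pin in stage mm 8.63967207243208 28.538945870399804
holder [ 0.50546283 -0.1536144 ] -0.48083872824085033 [58.98381423950195, 123.12599182128906] hole in holder 7.797806466650266 26.429585013694204
```

```bash
python3 -m creep '[[0.0854,[0,0,0.05],[0,0,0]],[0.0854,[-0.02,-0.005,0.09],[0,0,-1]],[0.0854,[-0.06,-0.015,0.1],[0,0,-3]],[0.0854,[-0.11,-0.03,0.1],[0,0,-5]],[0.0854,[-0.154,-0.041,0.08],[0,0,-7]]]'
```

```text
clock: 4.0
tcp_pos: [0.5069, -0.154, 0.1449]
tool_rot: [0.0, 0.983, -0.186, 0.004]
ft_force: [0.2, -0.6, 0.1]
width: 0.0851
grasp_force: 0.0
```

```bash
python3 -m creep '[[0.0854,[0,0.0,-0.03],[0,0,-1.2]],[0.0854,[0,0,-0.08],[0,0,-1.2]],[0.0854,[0,0,-0.11],[0,0,-1.2]],[0.0854,[0,0,-0.11],[0,0,-1.2]]]'
python3 -m creep '[[0.02,[0,0,0],[0,0,0]],[0.02,[0,0,0],[0,0,0]],[0.02,[0,0,0],[0,0,0]],[0.02,[0,0,0],[0,0,0]],[0.02,[0,0,0],[0,0,0]]]' 40
```

```text
clock: 4.5
tcp_pos: [0.5059, -0.1528, 0.0314]
tool_rot: [-0.0, 0.972, -0.234, -0.001]
ft_force: [-0.3, -0.1, -0.3]
width: 0.0861
grasp_force: 0.0
clock: 5.12
tcp_pos: [0.5071, -0.153, 0.0325]
tool_rot: [0.0, 0.972, -0.234, 0.001]
ft_force: [-1.3, -0.9, 9.9]
width: 0.0293
grasp_force: 41.0
```

Gripped, with a width of 29 mm. Lift, then turn and carry it to above the stage.

```bash
python3 -m creep '[[0.02,[0,0,0.02],[0,0,0]],[0.02,[0,0,0.05],[0,0,0]],[0.02,[0,0.01,0.08],[0,0,0]],[0.02,[0,0.035,0.095],[0,0,0.8]],[0.02,[-0.001,0.07,0.1],[0,0,1.8]]]' 50
python3 -m creep '[[0.02,[-0.001,0.04,0],[0,0,1.2]],[0.02,[-0.003,0.085,0],[0,0,2.5]],[0.02,[-0.005,0.13,0],[0,0,4]],[0.02,[-0.007,0.175,0],[0,0,5.4]],[0.02,[-0.008,0.205,-0.01],[0,0,6.2]]]'
python3 -m creep '[[0.02,[0,0.01,-0.02],[0,0,0.33]],[0.02,[0,0.01,-0.035],[0,0,0.33]],[0.02,[0,0.01,-0.038],[0,0,0.33]],[0.02,[0,0.01,-0.038],[0,0,0.33]]]'
cat > m.py <<'E'
from h import *
im,d,p=snap('top'); s=snap('scene')
a=cv2.resize(im[180:260,200:310,::-1],(550,400),interpolation=cv2.INTER_CUBIC)
S=s[0][165:235,340:450,::-1]; b=cv2.resize(S,(629,400),interpolation=cv2.INTER_CUBIC)
import sys
cv2.imwrite('pics/%s.png'%sys.argv[1],cv2.resize(np.vstack([cv2.resize(a,(629,457)),b]),(440,600)))
print({k:np.round(v,4) for k,v in sensors.sense().items() if k in('tcp_pos','ft_force','wrist_torque','tool_rot','width','clock')})
E
python3 m.py p1
```

```text
clock: 5.75
tcp_pos: [0.5058, -0.0825, 0.1326]
tool_rot: [0.0, 0.988, -0.157, 0.001]
ft_force: [-0.6, 0.7, -3.1]
width: 0.0295
grasp_force: 51.0
clock: 6.38
tcp_pos: [0.4973, 0.1243, 0.1219]
tool_rot: [-0.0, 0.993, 0.114, 0.001]
ft_force: [0.3, 0.4, -2.8]
width: 0.0296
grasp_force: 50.9
clock: 6.88
tcp_pos: [0.4973, 0.1317, 0.0833]
tool_rot: [0.0, 0.992, 0.126, -0.0]
ft_force: [-0.2, -0.3, -2.5]
width: 0.0292
grasp_force: 50.9
{'clock': np.float64(6.975), 'tcp_pos': array([0.4977, 0.1319, 0.0838]), 'tool_rot': array([-0.000e+00,  9.920e-01,  1.262e-01,  4.000e-04]), 'ft_force': array([ 0.5563,  0.2514, -2.4706]), 'wrist_torque': array([ 0.0004, -0.0265, -0.003 ]), 'width': np.float64(0.0294)}
```

View pics/p1.png

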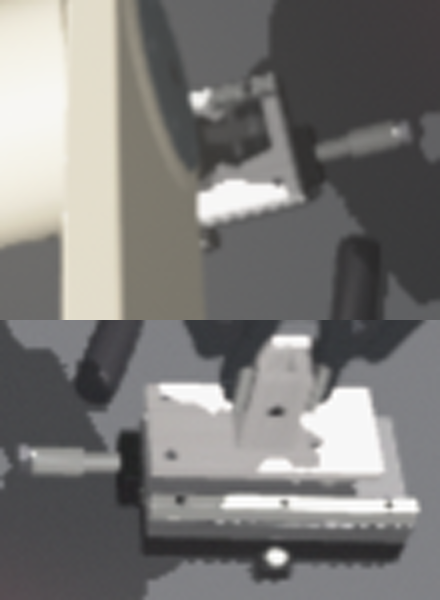

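The scene view shows the foot hovering level over the stage, screws at the micrometer end, so it is the right way round. Lowering gently onto the pin's height.

```bash
python3 -m creep '[[0.02,[0,0,-0.006],[0,0,0]],[0.02,[0,0,-0.01],[0,0,0]],[0.02,[0,0,-0.012],[0,0,0]],[0.02,[0,0,-0.013],[0,0,0]],[0.02,[0,0,-0.013],[0,0,0]]]'
python3 -m creep '[[0.02,[0,0,-0.001],[0,0,0]],[0.02,[0,0,-0.001],[0,0,0]]]'
python3 -m creep '[[0.02,[0,0,-0.001],[0,0,0]],[0.02,[0,0,-0.001],[0,0,0]]]'
```

```text
clock: 7.6
tcp_pos: [0.4972, 0.1323, 0.0705]
tool_rot: [0.0, 0.992, 0.127, -0.0]
ft_force: [-1.4, -1.9, 2.5]
width: 0.0291
grasp_force: 51.6
clock: 7.85
tcp_pos: [0.4972, 0.1322, 0.0702]
tool_rot: [0.0, 0.992, 0.127, -0.0]
ft_force: [-4.4, -3.3, 13.0]
width: 0.0295
grasp_force: 53.1
clock: 8.1
tcp_pos: [0.4974, 0.1322, 0.07]
tool_rot: [0.0, 0.992, 0.127, 0.0]
ft_force: [-6.9, -5.4, 23.3]
width: 0.0292
grasp_force: 54.4
```

```bash
python3 -m creep '[[0.02,[0,0,0.0016],[0,0,0]],[0.02,[0.0019,0.0005,0.0016],[0,0,0]],[0.02,[0.0019,0.0005,0.0016],[0,0,0]]]'
python3 -m creep '[[0.02,[0.001,0.00025,0],[0,0,0]],[0.02,[0.001,0.00025,0],[0,0,0]]]'
python3 -m creep '[[0.02,[0.001,0.00025,0],[0,0,0]],[0.02,[0.001,0.00025,0],[0,0,0]]]'
python3 -m creep '[[0.02,[0.001,0.00025,0],[0,0,0]],[0.02,[0.001,0.00025,0],[0,0,0]]]'
```

```text
clock: 8.48
tcp_pos: [0.4979, 0.1324, 0.0702]
tool_rot: [0.0, 0.992, 0.127, -0.001]
ft_force: [-7.5, -4.1, 13.7]
width: 0.0294
grasp_force: 53.2
clock: 8.72
tcp_pos: [0.4981, 0.1325, 0.0702]
tool_rot: [0.0, 0.992, 0.127, -0.002]
ft_force: [-9.6, -4.2, 17.4]
width: 0.029
grasp_force: 53.7
clock: 8.98
tcp_pos: [0.4986, 0.1325, 0.0701]
tool_rot: [0.001, 0.992, 0.127, -0.003]
ft_force: [-12.0, -5.5, 19.0]
width: 0.0291
grasp_force: 54.0
clock: 9.22
tcp_pos: [0.499, 0.1325, 0.07]
tool_rot: [0.001, 0.992, 0.127, -0.003]
ft_force: [-14.3, -7.8, 21.2]
width: 0.0293
grasp_force: 54.4
```

```bash
python3 -m creep '[[0.02,[0,0,0.0015],[0,0,0]],[0.02,[0,0,0.0015],[0,0,0]]]'
python3 -m creep '[[0.02,[0,0,0.001],[0,0,0]],[0.02,[0,0,0.001],[0,0,0]]]'; python3 m.py p2
```

```text
clock: 9.48
tcp_pos: [0.5027, 0.1338, 0.0713]
tool_rot: [-0.0, 0.992, 0.127, 0.001]
ft_force: [0.2, -0.3, -2.8]
width: 0.0289
grasp_force: 51.1
clock: 9.72
tcp_pos: [0.5023, 0.1337, 0.0722]
tool_rot: [-0.0, 0.992, 0.127, 0.0]
ft_force: [0.1, 0.9, -2.6]
width: 0.0295
grasp_force: 51.1
{'clock': np.float64(9.825), 'tcp_pos': array([0.5022, 0.1336, 0.0723]), 'tool_rot': array([-0.    ,  0.9919,  0.1267, -0.    ]), 'ft_force': array([-0.0622,  0.3493, -4.1297]), 'wrist_torque': array([ 0.0002, -0.0163,  0.041 ]), 'width': np.float64(0.0295)}
```

Run:
```python
from h import *
im,d,p=snap('scene'); V,U=np.mgrid[165:235,340:455]
W=world(d,p,U.ravel(),V.ravel()); C=np.array([.49886,.14196]);e=np.array([.968,.2515]);n=np.array([-.2515,.968])
x=(W[:,:2]-C)@e*1e3;y=(W[:,:2]-C)@n*1e3
# z profile across x for bands in y, on foot (y -70..70)
for lo,hi in((-60,-20),(20,50),(52,68)):
    for a in range(-34,44,4):
        k=(x>=a)&(x<a+4)&(y>lo)&(y<hi)
        if k.sum()>3: print(lo,a,k.sum(),(np.percentile(W[k,2],[10,50,90])*1e3).round(1))
```

```text
-60 -30 20 [45.9 46.6 48.1]
-60 -26 19 [45.5 47.3 48. ]
-60 -22 19 [45.9 47.3 48.8]
-60 -18 28 [45.3 47.3 48.2]
-60 -14 20 [45.4 47.2 48.2]
-60 -10 44 [ 46.2  47.9 132.4]
-60 -6 45 [ 45.9  48.8 129.6]
-60 -2 44 [ 45.9  48.  133.1]
-60 2 45 [ 46.5  57.1 140.2]
-60 6 97 [ 47.1  91.3 127.1]
-60 10 199 [ 47.9 117.5 146.9]
-60 14 99 [ 47.  123.2 155.1]
-60 18 72 [ 45.9 140.5 167.4]
-60 22 35 [41.3 46.7 48.2]
-60 26 37 [42.1 43.6 47.4]
-60 30 32 [42.  43.3 44.6]
-60 34 171 [ 4.8 30.4 41.7]
-60 38 106 [-1.  11.3 28.5]
-60 42 26 [-2.4 -1.   1.4]
20 -30 9 [46.8 47.6 48.6]
20 -26 16 [46.3 47.5 48.8]
20 -22 11 [46.1 47.  49. ]
20 -18 17 [45.5 47.2 48.7]
20 -14 26 [45.5 47.6 49.4]
20 -10 42 [ 46.3  86.8 135.6]
20 -6 36 [ 46.   48.6 136.3]
20 -2 40 [ 45.5  47.8 145.3]
20 2 36 [ 46.2  48.9 149.5]
20 6 46 [ 46.1 116.7 149. ]
20 10 136 [ 47.5 138.6 160. ]
20 14 34 [ 46.1  48.1 144.8]
20 18 22 [45.7 47.3 48.7]
20 22 31 [40.7 46.9 48.3]
20 26 26 [41.1 44.  47.9]
20 30 28 [41.2 43.3 44.5]
20 34 104 [ 9.1 32.1 42.5]
20 38 96 [-0.6 12.8 30. ]
20 42 24 [-2.2 -0.6  0.8]
52 -34 10 [29.2 31.7 32.7]
52 -30 5 [30.9 31.5 32.4]
52 -26 8 [31.  31.5 32.9]
52 -22 8 [30.9 31.8 32.7]
52 -18 9 [30.2 31.  33.1]
52 -14 6 [30.2 31.6 32.5]
52 -10 8 [30.1 30.7 32.3]
52 -6 8 [30.4 32.1 33. ]
52 -2 8 [30.2 31.  32.7]
52 2 9 [30.5 31.3 33.4]
52 6 8 [29.9 31.8 33.1]
52 10 12 [ 30.9  32.3 163.8]
52 14 7 [30.4 31.9 32.8]
52 18 6 [30.6 31.4 33.3]
52 26 5 [40.5 41.6 43.1]
52 30 11 [42.2 43.5 44. ]
52 34 50 [ 6.  34.9 42.5]
52 38 60 [-0.2 15.  30.1]
52 42 12 [-2.6 -0.6  0.6]
```

Contact was on the pin's top, and its friction held the foot back. Now, floating just clear of the pin, I'll feel for the edge.

```bash
python3 -m creep '[[0.02,[0.00097,0.00025,-0.0005],[0,0,0]],[0.02,[0.00097,0.00025,-0.0005],[0,0,0]]]' | sed -n 2,4p
for i in 1; do :; done
python3 -m creep '[[0.02,[0.00097,0.00025,0],[0,0,0]],[0.02,[0.00097,0.00025,0],[0,0,0]]]' | sed -n 2,4p
python3 -m creep '[[0.02,[0.00097,0.00025,0],[0,0,0]],[0.02,[0.00097,0.00025,0],[0,0,0]]]' | sed -n 2,4p
```

```text
tcp_pos: [0.5032, 0.1339, 0.0718]
tool_rot: [-0.0, 0.992, 0.127, -0.0]
ft_force: [0.5, 0.9, -2.7]
tcp_pos: [0.5036, 0.134, 0.0718]
tool_rot: [0.0, 0.992, 0.127, -0.001]
ft_force: [-2.8, -0.7, -2.1]
tcp_pos: [0.5038, 0.1341, 0.0716]
tool_rot: [0.0, 0.992, 0.127, -0.001]
ft_force: [-5.3, -1.4, -0.8]
```

```bash
python3 -c "
from h import *
print(sensors.sense()['wrist_torque'],sensors.sense()['ft_force'])"
python3 -m creep '[[0.02,[0,0,-0.001],[0,0,0]],[0.02,[0,0,-0.0018],[0,0,0]],[0.02,[0,0,-0.0018],[0,0,0]]]' | sed -n 2,4p
python3 -m creep '[[0.02,[-0.0003,0.001,0],[0,0,0]],[0.02,[-0.0005,0.002,0],[0,0,0]],[0.02,[-0.0008,0.003,0],[0,0,0]],[0.02,[-0.0008,0.003,0],[0,0,0]]]' | sed -n 2,4p
```

```text
[-0.27884985  0.93866624 -0.26948047] [-5.26965939 -1.36429887 -0.78791072]
tcp_pos: [0.5039, 0.134, 0.0703]
tool_rot: [0.0, 0.992, 0.126, -0.001]
ft_force: [-7.0, -3.4, 7.1]
tcp_pos: [0.5035, 0.1356, 0.0704]
tool_rot: [0.001, 0.992, 0.127, -0.001]
ft_force: [-4.5, -12.0, 7.1]
```

```bash
python3 -m creep '[[0.02,[-0.0003,0.001,0.0005],[0,0,-0.1]],[0.02,[-0.0005,0.002,0.0005],[0,0,-0.1]],[0.02,[-0.0005,0.002,0.0005],[0,0,-0.1]]]' | sed -n 2,4p
python3 -c "
from h import *
print(sensors.sense()['wrist_torque'])"
python3 -m creep '[[0.02,[-0.0003,0.001,0],[0,0,0]],[0.02,[-0.0005,0.002,0],[0,0,0]],[0.02,[-0.0005,0.002,0],[0,0,0]]]' | sed -n 2,4p
python3 -c "
from h import *
print(sensors.sense()['wrist_torque'])"
```

```text
tcp_pos: [0.5028, 0.1382, 0.0704]
tool_rot: [0.001, 0.992, 0.123, -0.001]
ft_force: [-3.2, -6.3, 2.0]
[-1.20910013  0.75322786  0.15396733]
tcp_pos: [0.5023, 0.1403, 0.0704]
tool_rot: [0.001, 0.992, 0.123, -0.001]
ft_force: [-3.8, -6.4, 1.0]
[-1.11950651  0.74836222  0.14088151]
```

```bash
python3 -m creep '[[0.02,[-0.0002,0.0007,-0.0003],[0,0,0.04]],[0.02,[-0.0004,0.0014,-0.0003],[0,0,0.04]],[0.02,[-0.0004,0.0014,-0.0003],[0,0,0.04]]]' | sed -n 2,4p
python3 -m creep '[[0.02,[-0.0002,0.0007,0],[0,0,0]],[0.02,[-0.0004,0.0014,0],[0,0,0]],[0.02,[-0.0004,0.0014,0],[0,0,0]]]' | sed -n 2,4p
python3 -c "
from h import *
print(sensors.sense()['wrist_torque'])"
```

```text
tcp_pos: [0.5019, 0.1417, 0.0701]
tool_rot: [0.001, 0.992, 0.124, -0.001]
ft_force: [-3.9, -6.3, 1.3]
tcp_pos: [0.5014, 0.1435, 0.0699]
tool_rot: [0.0, 0.992, 0.124, -0.001]
ft_force: [-3.3, -3.4, -3.1]
[-0.76808836  0.71265503 -0.04230106]
```

Vertical support has gone (fz equals the holder's weight), so the hole is over the pin. Easing down.

```bash
python3 -m creep '[[0.02,[0,0,-0.0007],[0,0,0]],[0.02,[0,0,-0.0014],[0,0,0]],[0.02,[0,0,-0.0014],[0,0,0]]]' | sed -n 2,4p
python3 -c "
from h import *
print(sensors.sense()['wrist_torque'])"
```

```text
tcp_pos: [0.5014, 0.1438, 0.0686]
tool_rot: [0.0, 0.992, 0.124, -0.001]
ft_force: [-4.5, -2.3, -1.6]
[-0.42472562  0.84529325 -0.00954392]
```

Dropping in (z 68.6 mm with almost no vertical force). Continuing down to the stage.

```bash
python3 -m creep '[[0.02,[0,0,-0.0007],[0,0,0]],[0.02,[0,0,-0.0015],[0,0,0]],[0.02,[0,0,-0.002],[0,0,0]],[0.02,[0,0,-0.002],[0,0,0]]]' | sed -n 2,4p
python3 -m creep '[[0.02,[0,0,-0.0007],[0,0,0]],[0.02,[0,0,-0.0015],[0,0,0]],[0.02,[0,0,-0.0015],[0,0,0]]]' | sed -n 2,4p
python3 -m creep '[[0.02,[0,0,-0.0005],[0,0,0]],[0.02,[0,0,-0.001],[0,0,0]],[0.02,[0,0,-0.001],[0,0,0]]]' | sed -n 2,4p
python3 -c "
from h import *
print(sensors.sense()['wrist_torque'])"
```

```text
tcp_pos: [0.5014, 0.1439, 0.0666]
tool_rot: [0.0, 0.992, 0.124, -0.001]
ft_force: [-5.4, -1.9, -0.2]
tcp_pos: [0.5013, 0.1439, 0.0651]
tool_rot: [0.0, 0.992, 0.124, -0.001]
ft_force: [-4.7, -1.7, -1.6]
tcp_pos: [0.5013, 0.1439, 0.0647]
tool_rot: [0.0, 0.992, 0.124, -0.001]
ft_force: [-7.6, -0.9, 8.5]
[-0.5992227   1.31150818 -0.03101112]
```

Seated: dropped about 6 mm in all, with about 11 N on the stage. Relax and let go.

```bash
python3 -m creep '[[0.02,[-0.001,-0.0002,0.0007],[0,0,0]],[0.02,[-0.0015,-0.0004,0.0008],[0,0,0]],[0.035,[-0.0015,-0.0004,0.0008],[0,0,0]],[0.05,[-0.0015,-0.0004,0.0008],[0,0,0]],[0.06,[-0.0015,-0.0004,0.0008],[0,0,0]]]'
python3 -m creep '[[0.06,[0,0,0.0],[0,0,0]],[0.06,[0,0,0.02],[0,0,0]],[0.06,[0,0,0.07],[0,0,0]],[0.06,[0,0,0.13],[0,0,0]],[0.06,[-0.03,-0.04,0.17],[0,0,0]]]'
python3 -m creep '[[0.06,[-0.03,-0.05,0.01],[0,0,0]],[0.06,[-0.06,-0.1,0.01],[0,0,0]],[0.06,[-0.09,-0.15,0.01],[0,0,0]],[0.06,[-0.1,-0.2,0.01],[0,0,0]],[0.06,[-0.1,-0.25,0.01],[0,0,0]]]'
python3 m.py p3
python3 - <<'E'
from h import *
im,d,p=snap('scene'); V,U=np.mgrid[165:235,340:455]
W=world(d,p,U.ravel(),V.ravel()); C=np.array([.49886,.14196]);e=np.array([.968,.2515]);n=np.array([-.2515,.968])
x=(W[:,:2]-C)@e*1e3;y=(W[:,:2]-C)@n*1e3
for lo,hi in((-55,-20),(20,55)):
  for a,b in((-25,-5),(5,22)):
    k=(x>a)&(x<b)&(y>lo)&(y<hi)&(W[:,2]<.055); print(lo,a,k.sum(),np.median(W[k,2])*1e3)
E
```

```text
clock: 15.25
tcp_pos: [0.5015, 0.1438, 0.0654]
tool_rot: [-0.0, 0.992, 0.124, 0.0]
ft_force: [0.8, -0.0, -0.7]
width: 0.0601
grasp_force: 0.0
clock: 15.88
tcp_pos: [0.4739, 0.1058, 0.2373]
tool_rot: [-0.0, 0.992, 0.125, 0.002]
ft_force: [0.5, -0.4, -0.2]
width: 0.0603
grasp_force: 0.0
clock: 16.5
tcp_pos: [0.3708, -0.1467, 0.2446]
tool_rot: [0.0, 0.992, 0.124, 0.001]
ft_force: [1.2, -0.3, 0.0]
width: 0.0603
grasp_force: 0.0
{'clock': np.float64(16.6), 'tcp_pos': array([ 0.3716, -0.1491,  0.2447]), 'tool_rot': array([1.000e-03, 9.925e-01, 1.221e-01, 5.000e-04]), 'ft_force': array([-0.2825, -0.9971,  0.7555]), 'wrist_torque': array([-0.0534,  0.0038, -0.0271]), 'width': np.float64(0.06)}
-55 -25 113 39.56904319041477
-55 5 108 39.37582753817159
20 -25 90 39.40508057188208
20 5 97 39.24895366928038
```

View pics/p3.png

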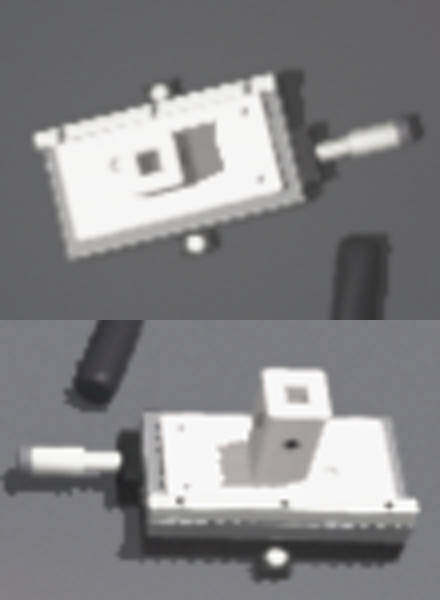

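The foot lies flat: all four quadrants read about 39.4 mm, against 40 mm nominal. It is square and close along the edge, and the pin shows in the hole at top crop (115,165). The holder is free and the robot is clear, so I'm handing it in.

```bash
python3 -c "
from cell import job
print(job.sign_off())"
```

```text
the job is handed in; nothing more can be done
None
```

The white, bare-metal holder (my pick as the aluminium one, judged from its colour and turn) sits flat and square over the stage's pin, released, with about 26 N at most on the stage, no bystander touched, and the job handed in at about 17 s; the judge's verdict was not shown.

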